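# Tip the spectacle case into the loading channel and press it home

## Task

The spectacle case stands on end in the mouth of the loading channel. Tip it over, by pushing it near its top, so that it falls along the channel onto its underside, neither lifting it nor shoving it along while it stands; then slide it along the channel up to the sprung rubber pad of the stop and press it there steadily with about 10 newtons for a second, at no time pushing with more than 20. Leave it lying flat against the pad, and do not disturb the other things on the board.

Things in the scene. Friction and masses are not known exactly. Their poses are not given: they have to be found in the camera images.
- case_center (a point): centre of the closed hard spectacle case, 164 long, 64 wide, 43 thick, 0.17 to 0.35 kg (lid stays shut), standing on one end in the mouth of the channel. Its y runs along its length: up at the start, along the channel to the stop once it lies. Its z is its thickness, underside to lid: away from the stop at the start, up once it lies.
- case_top (a point): centre of the case's upper end, 82 mm along y from its centre; the leading end once it lies. Past about 15 degrees of tilt the case falls by itself; pushed lower than about a third of its height it may slide upright instead. After the fall its rear end lies about where its stop-side lower edge stood, within some 20 mm.
- channel: fixed metal loading channel: floor plate 445 x 110, top 8 mm above the board; two rails 12 wide, tops 22 mm above the board, 78 mm apart inside. Origin at board-top height on the centre line, within 15 mm of below the standing case's middle; x runs from the open mouth to the stop, y left of that, z up. Floor from x = -80 to +365 mm, rails -20 to +365. Sliding the lying case takes 0.5 to 4 N.
- pad_zone (a point): fixed point on the channel's centre line, x = 265, 32 mm above the board. The rubber pad (50 wide, 17 to 47 mm above the board) faces the mouth somewhere within 30 mm before or behind it: its grey stop block (55 high, knob to 76) is clamped differently each time and not reported, so see or feel it. Its spring gives 1 mm per 3 N, 10 mm in all.
- board_top (a point): centre of the top of the fixed raised plywood work board, 350 x 640 mm, 90 mm above the bench, on which the channel and all listed things stand
- glue_bottle_mid (a point): small white bottle with a pointed nozzle and a band, 35 mm across, 98 high, standing beside the channel; point half-way up (bystander)
- tape_roll_mid (a point): small dark roll of tape, 56 across, 19 high, lying beside the channel; point at its centre (bystander)
- screw_bin_mid (a point): small open bin 60 x 85 x 28 high beside the channel; point at its centre (bystander)
- driver_mid (a point): slim screwdriver 163 long, 13 thick, lying beside the channel; point at its centre (bystander)
- specs_a_mid (a point): black spectacle frame 48 x 145 x 46 at the left end of the board; point at its centre (bystander)
- big_tape_mid (a point): large roll of packing tape, 92 across, 48 high, at the left end of the board; point at its centre (bystander)

How it is judged:
By the outcome, as a careful person would: the job done as asked, in the order asked, and still so for the second after the job is handed in, with the robot touching nothing.
It also fails if it takes over 69 s, if anything falls off the work surface, if the arm or the gripper's body presses on something with over 40 N, if the wrist force passes 120 N, or if a joint passes its speed limit or range.

## Robot

A 6-joint arm with a two-finger parallel gripper is mounted at the origin on a cart in front of the work surface, level with it; the furniture and walls round the work are solid. World frame = base frame: x ahead of the robot, y to its left, z up, the work surface at z = 0. Lengths are in m, angles in rad, forces in N, time in s.
With the tool pointing down it reaches from about 0.35 to 0.725 m from the base axis. Payload 6 kg.
Tool frame: the origin (TCP) lies on the front face of the gripper's body, between the roots of the fingers; the fingertips stand ctrl.tips_ahead ahead of it and the grasp point (between the pads) lies 54 mm ahead of it (ctrl.tips_ahead is the distance from the TCP to the fingertips, in m); z points along the fingers, y is the line along which they close (so a half turn about z gives the same grasp; the last joint's range is limited). The gripper opens to 85 mm and grips with 20 to 120 N. Pads are 22 mm wide; open, the fingers measure 114 mm over their backs; the gripper's body (76 mm by 85 mm) begins 54 mm behind the grasp point. The pads swing forward as they close: fully open they stand 13 mm farther back than shut.
Start: joints at [-0.948, 0.04, 0.085, 0, -1.615, -0.334], TCP at [0.171, -0.575, 0.304] pointing down, gripper open.
Joint ranges: [-2.56, 2.56], [-1.29, 2.01], [-1.08, 1.49], [-3.29, 1.98], [-2.81, -0.18], [-2.99, 2.99]. Speed limits (rad/s): [2.57, 2.57, 3.01, 3.14, 3.14, 3.14].

## Interface

Orientations are given as a 3x3 rotation matrix whose columns are the frame's x, y, z axes.
In Python, from workcell import ctrl gives the robot as it stands.
- The arm moves only by the shell command python3 -m jog 'ROWS'. ROWS is JSON, one flat list of numbers, 7 for each row, row after row: the closure in counts, from 0 (fully open) to 255 (shut), then the shift along the tool's x, y, z in units of 40 mm (1.0 is 40 mm), then the turn, a rotation vector about the tool's x, y, z in units of 8 degrees (1.0 is 8 degrees). A call has 1 to 5 rows; each row shifts and turns the commanded pose from where the row before left it, along the tool's axes as they then stand; what a row does not reach is not made up. A row lasts 1/10 s, in which the tool goes at most 50 mm and 8.59 degrees, less where a joint would pass 70% of its speed; a pose out of reach is approached as far as the arm can. A call is refused whole if a number of a shift passes 1 or a number of a turn 1, either way. A call with a gripper value outside its range is refused whole. The fingers move at their own pace and stop on an object; the grip force is fixed at half the most. Time passes only in rows, so rows that do not move let the fingers close. It gives the time, the measured TCP pose, the force, the opening and the grip force at its end, in the units of the state.
- ctrl.get_obs(): the state, without advancing time (a new reading comes with each control period).
- ctrl.capture(name): name is "scene" or "top" or "wrist"; returns a dict with "frame" (400x640x3 uint8, blue, green, red), "mtx" (3x3 intrinsics, pixels), "rvec" (rotation vector, rad) and "tvec" (3), from world to camera coordinates, as OpenCV has them. Camera axes: x right, y down, z forward; pixel columns grow to the right and rows downward; lengths in m; the calibration is good to about 2 mm. The wrist camera is an equidistant fisheye: a pixel r from the principal point sees the ray r / f radians off the axis. A picture is of the moment at which its call begins. There is no depth.
- ctrl.close_job(): hands the job in; it is judged then, once.
The state is a dict: "t": time; "qpos": joint angles; "joint_velocities": joint speeds; "joint_efforts": joint torques, N m; "tool_pos": TCP position; "tcp_rot": TCP orientation; "wrist_force": force on the tool from outside, world axes, zero at the start; "ft_torque": the same for the moment, N m; "gripper_width": finger opening in m; "grasp_force": force on a finger pad.
Only numpy, scipy, OpenCV 4.12 (cv2) and the standard library are available. Lean on these libraries where they do the work, as an engineer would, in place of code of your own. Each camera call takes 0.05 s, during which the arm holds its last target. There are 200 camera calls.

## Working session

There is one attempt and no reset: what is moved stays moved. The work goes in short steps, Python scripts to look and compute and a shell command to move; the robot and the scene stay as the last step left them, time stands still between calls to the robot, and variables do not carry over. Pictures are saved under pics/ and viewed, at most 10 in all, crops included, and the job is handed in when it is done.

```bash
mkdir -p pics; python3 - <<'E'
from workcell import ctrl
import cv2
for n in("scene","top"):
    c=ctrl.capture(n); cv2.imwrite(f"pics/{n}0.png",c["frame"]); print(n,c["mtx"].tolist(),c["rvec"],c["tvec"])
o=ctrl.get_obs();print(o,ctrl.tips_ahead)
E
```

```text
scene [[433.2442987379836, 0.0, 317.3315283431356], [0.0, 433.2442987379836, 190.69815763929518], [0.0, 0.0, 1.0]] [ 1.09632401 -2.41230656  1.007008  ] [0.35769072 0.42572857 0.97519048]
top [[431.75650896598273, 0.0, 319.68353268218254], [0.0, 431.75650896598273, 200.00024320359373], [0.0, 0.0, 1.0]] [ 2.14395345 -2.15618314  0.19998636] [-0.0017756   0.57797483  1.09421833]
{'t': 0.1, 'qpos': array([-9.48301205e-01,  4.07712203e-02,  8.39087206e-02, -3.86128462e-04,
       -1.61550255e+00, -3.33695284e-01]), 'joint_velocities': array([-0.0002106 , -0.00127696,  0.0039973 ,  0.00386832, -0.00128341,
       -0.00019071]), 'joint_efforts': array([-4.93045416e-03, -3.69347227e+01,  3.48282301e+01,  6.95173502e+00,
       -4.45539365e-03,  7.76554202e-06]), 'tool_pos': array([ 0.17090163, -0.57496112,  0.30297087]), 'tcp_rot': array([[-9.58581501e-01, -2.84817739e-01, -6.01281391e-04],
       [-2.84818334e-01,  9.58580340e-01,  1.49938819e-03],
       [ 1.49324167e-04,  1.60854175e-03, -9.99998695e-01]]), 'wrist_force': array([-0.27507374, -0.03559506, -0.43964874]), 'ft_torque': array([-0.02175158,  0.01268412, -0.0490631 ]), 'grasp_force': 0.0, 'gripper_width': 0.08579693889801834} 0.0726
```

View pics/scene0.png

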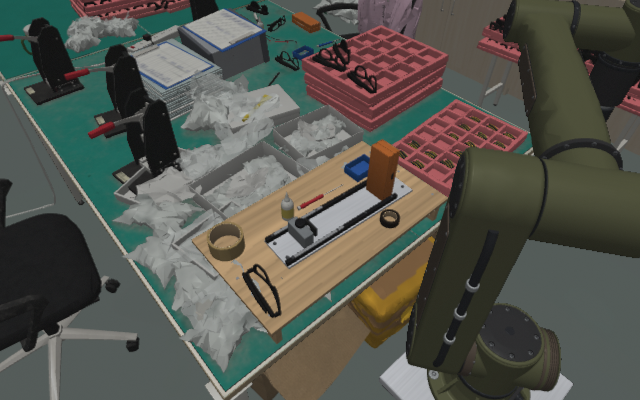

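View pics/top0.png

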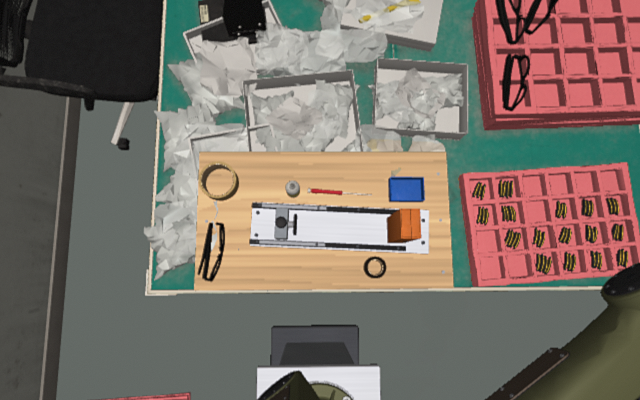

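The scene and top views show the case (orange) standing at the mouth around (403,225) in the top view. The stop block is at (285,223) and the channel runs left in the image, which is about +y in the world. I'll enlarge it.

```bash
cat > h.py <<'E'
import numpy as np,cv2
from workcell import ctrl
def ray(c,uv,z):
    R=cv2.Rodrigues(np.array(c["rvec"],float))[0];t=np.array(c["tvec"]).ravel()
    d=R.T@np.linalg.inv(c["mtx"])@np.array([*uv,1.]);o=-R.T@t
    return o+d*(z-o[2])/d[2]
def proj(c,P):
    return cv2.projectPoints(np.array(P,float).reshape(-1,1,3),np.array(c["rvec"],float),np.array(c["tvec"],float),np.array(c["mtx"]),None)[0].reshape(-1,2)
E
python3 - <<'E'
from h import *
f=cv2.imread("pics/top0.png"); cv2.imwrite("pics/topc.png",cv2.resize(f[170:290,240:440],None,fx=4,fy=4,interpolation=cv2.INTER_CUBIC))
f=cv2.imread("pics/scene0.png"); cv2.imwrite("pics/scenec.png",cv2.resize(f[135:270,255:415],None,fx=4.4,fy=4.4,interpolation=cv2.INTER_CUBIC))
E
```

```text
(no output)
```

View pics/topc.png

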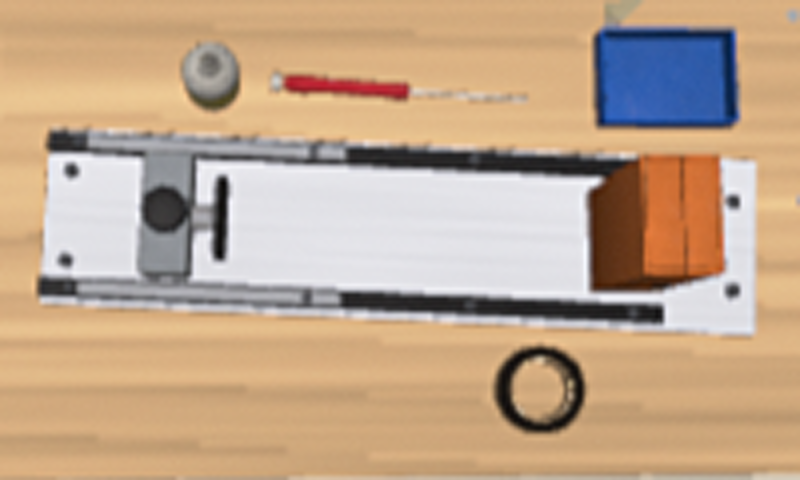

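View pics/scenec.png

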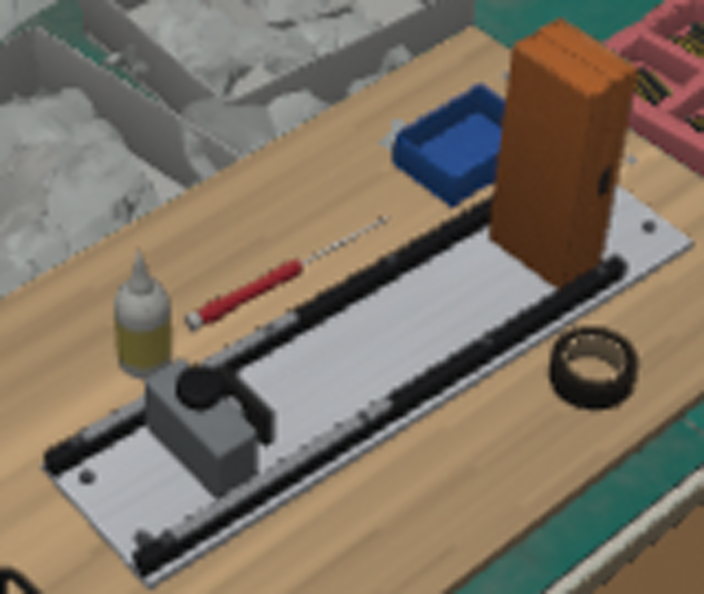

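The enlarged views show these pixels (top crop, 4×):
- **Plate corners:** (50,130), (40,303), (757,160), (754,334)
- **Case top face:** (643,155), (720,155), (724,272), (645,278)
- **Pad face:** column about 228, rows 178–260

```bash
python3 - <<'E'
from h import *
c=ctrl.capture("top")
g=lambda u,v,z:ray(c,(240+(u+.5)/4-.5,170+(v+.5)/4-.5),z)
P=[g(50,130,.098),g(40,303,.098),g(757,160,.098),g(754,334,.098)]
a=(P[2]+P[3])/2;b=(P[0]+P[1])/2;x=(b-a)/np.linalg.norm(b-a);y=np.array([-x[1],x[0],0])
print(np.round(P,4).tolist(),np.linalg.norm(b-a),np.linalg.norm(P[0]-P[1]),np.linalg.norm(P[2]-P[3]))
m=(a+b)/2; o=m-x*.1425;o[2]=.09
print("origin",o,"x",x,"ang",np.degrees(np.arctan2(x[1],x[0])))
loc=lambda p:np.round([(p-o)@x,(p-o)@y,p[2]],4)
for q in[(643,155),(720,155),(724,272),(645,278)]:print("top",loc(g(*q,.262)),g(*q,.262))
for q in[(228,178),(228,260)]:print("pad",loc(g(*q,.137)))
for q in[(590,195),(592,290)]:print("base",loc(g(*q,.098)))
s=ctrl.capture("scene")
h=lambda u,v,z:ray(s,(255+(u+.5)/4.4-.5,135+(v+.5)/4.4-.5),z)
for q in[(512,38),(563,20),(637,72),(590,97)]:print("scene top",loc(h(*q,.262)))
for q in[(492,240),(566,288),(603,262)]:print("scene base",loc(h(*q,.098)))
print("scene pad",loc(h(270,405,.137)),loc(h(268,445,.107)))
for q in[(50,455),(148,585),(692,240)]:print("corner",loc(h(*q,.098)))
E
```

```text
[[0.5648, 0.1659, 0.098], [0.4568, 0.1702, 0.098], [0.544, -0.2796, 0.098], [0.4348, -0.2724, 0.098]] 0.44450865130022316 0.10809855198155909 0.10938638430516473
origin [ 0.4932584  -0.19632793  0.09      ] x [0.04820276 0.99883757 0.        ] ang 87.23711481745497
top [ 0.026 -0.03   0.262] [ 0.52447309 -0.17179873  0.262     ]
top [-0.0154 -0.0318  0.262 ] [ 0.52430201 -0.21323155  0.262     ]
top [-0.0177  0.0307  0.262 ] [ 0.46174254 -0.21256253  0.262     ]
top [0.0242 0.0356 0.262 ] [ 0.4588217  -0.17039295  0.262     ]
pad [ 0.251  -0.0237  0.137 ]
pad [0.2486 0.0257 0.137 ]
base [ 0.0248 -0.0278  0.098 ]
base [0.0227 0.0317 0.098 ]
scene top [ 0.0201 -0.0373  0.262 ]
scene top [-0.0167 -0.0308  0.262 ]
scene top [-0.0164  0.0317  0.262 ]
scene top [0.022  0.0307 0.262 ]
scene base [ 0.0236 -0.0294  0.098 ]
scene base [0.0161 0.0323 0.098 ]
scene base [-0.0199  0.0304  0.098 ]
scene pad [0.2492 0.0173 0.137 ] [0.2533 0.021  0.107 ]
corner [ 0.3552 -0.0586  0.098 ]
corner [0.364  0.0525 0.098 ]
corner [-0.0813  0.0524  0.098 ]
```

```bash
python3 -m jog '[255,-0.98,0.5,0,0,0,0, 255,-0.98,0.5,0,0,0,0, 255,-0.98,0.5,0,0,0,0, 255,-0.98,0.5,0,0,0,0, 255,-0.98,0.5,0,0,0,0]'
python3 -m jog '[255,-0.98,0.5,-0.05,0,0,0, 255,-0.98,0.5,-0.05,0,0,0, 255,-0.98,0.5,-0.05,0,0,0, 255,-0.98,0.5,-0.05,0,0,0, 255,-0.98,0.5,-0.05,0,0,0]'
python3 -m jog '[255,0,0,0,0,0,-0.98, 255,0,0,0,0,0,-0.98, 255,0,0,0,0,0,-0.98, 255,0,0,0,0,0,-0.98, 255,0,0,0,0,0,-0.98]'
python3 -m jog '[255,0,0,0,0,0,-0.98, 255,0,0,0,0,0,-0.98, 255,0,0,0,0,0,-0.98, 255,0,0,0,0,0,-0.98, 255,0,0,0,0,0,0]'
cat >> h.py <<'E'
o=np.array([.4933,-.1963,.09]);X=np.array([.0482,.9988,0]);Y=np.array([-.9988,.0482,0])
def st():
    s=ctrl.get_obs();p=s["tool_pos"]-o;R=s["tcp_rot"]
    print("t",s["t"],"chan",np.round([p@X,p@Y,s["tool_pos"][2]],4),"F",np.round([s["wrist_force"]@X,s["wrist_force"]@Y,s["wrist_force"][2]],2),"tips",ctrl.tips_ahead,"w",s["gripper_width"],"\n",np.round(R,4),np.round(s["qpos"],2))
E
python3 -c "from h import *;st();cv2.imwrite('pics/w1.png',ctrl.capture('wrist')['frame']);cv2.imwrite('pics/s1.png',ctrl.capture('scene')['frame'])"
```

```text
t: 0.7
tool_pos: [0.3312, -0.422, 0.3038]
tcp_rot: [[-0.959, -0.285, 0.0], [-0.285, 0.959, 0.0], [-0.0, 0.0, -1.0]]
wrist_force: [0.1, -0.6, -0.3]
gripper_width: 0.012
grasp_force: 0.0
t: 1.2
tool_pos: [0.4907, -0.2702, 0.314]
tcp_rot: [[-0.959, -0.285, 0.0], [-0.285, 0.959, 0.0], [-0.0, 0.0, -1.0]]
wrist_force: [0.4, -0.4, 1.3]
gripper_width: -0.0
grasp_force: 0.0
t: 1.7
tool_pos: [0.4897, -0.2717, 0.3136]
tcp_rot: [[-0.558, -0.83, -0.0], [-0.83, 0.558, 0.0], [0.0, 0.0, -1.0]]
wrist_force: [-0.7, 0.1, 0.2]
gripper_width: 0.0
grasp_force: 0.0
t: 2.2
tool_pos: [0.4897, -0.2717, 0.3137]
tcp_rot: [[-0.049, -0.999, -0.0], [-0.999, 0.049, 0.0], [-0.0, 0.0, -1.0]]
wrist_force: [0.4, 1.0, -0.6]
gripper_width: -0.0002
grasp_force: 0.0
t 2.2 chan [-0.0755  0.      0.3137] F [ 1.02 -0.36 -0.58] tips 0.0726 w -0.0001821320857171858 
 [[-4.930e-02 -9.988e-01 -4.000e-04]
 [-9.988e-01  4.930e-02  3.000e-04]
 [-3.000e-04  4.000e-04 -1.000e+00]] [-0.15 -0.06 -0.   -0.   -1.63  0.1 ]
```

```bash
python3 -m jog '[255,-0.4,0,0,0,0,0, 255,-0.3,0,0,0,0,0, 255,-0.2,0,0,0,0,0, 255,-0.1,0,0,0,0,0, 255,-0.1,0,0,0,0,0]'
python3 -m jog '[255,-0.12,0,0,0,0,0, 255,-0.12,0,0,0,0,0, 255,-0.12,0,0,0,0,0]'
python3 -m jog '[255,-0.12,0,0,0,0,0, 255,-0.12,0,0,0,0,0, 255,-0.12,0,0,0,0,0]'
python3 -c "from h import *;st();cv2.imwrite('pics/s2.png',cv2.resize(ctrl.capture('scene')['frame'][120:270,250:450],None,fx=4,fy=4))"
```

```text
t: 2.8
tool_pos: [0.492, -0.2275, 0.314]
tcp_rot: [[-0.051, -0.999, 0.0], [-0.999, 0.051, -0.0], [0.0, -0.0, -1.0]]
wrist_force: [1.1, 0.0, -0.8]
gripper_width: 0.0001
grasp_force: 0.0
t: 3.1
tool_pos: [0.4926, -0.2132, 0.3139]
tcp_rot: [[-0.051, -0.999, -0.0], [-0.999, 0.051, -0.0], [0.0, 0.0, -1.0]]
wrist_force: [-0.1, -0.6, -0.2]
gripper_width: 0.0002
grasp_force: 0.2
t: 3.4
tool_pos: [0.4934, -0.1986, 0.3139]
tcp_rot: [[-0.05, -0.999, -0.0], [-0.999, 0.05, 0.0], [-0.0, 0.0, -1.0]]
wrist_force: [-0.2, 0.1, -0.3]
gripper_width: 0.0003
grasp_force: 0.1
t 3.4 chan [-2.300e-03 -2.000e-04  3.139e-01] F [ 0.06  0.24 -0.33] tips 0.0726 w 0.0003151825464057298 
 [[-5.040e-02 -9.987e-01 -0.000e+00]
 [-9.987e-01  5.040e-02  2.000e-04]
 [-2.000e-04  0.000e+00 -1.000e+00]] [-0.   -0.14 -0.07 -0.   -1.64 -0.05]
```

View pics/s2.png

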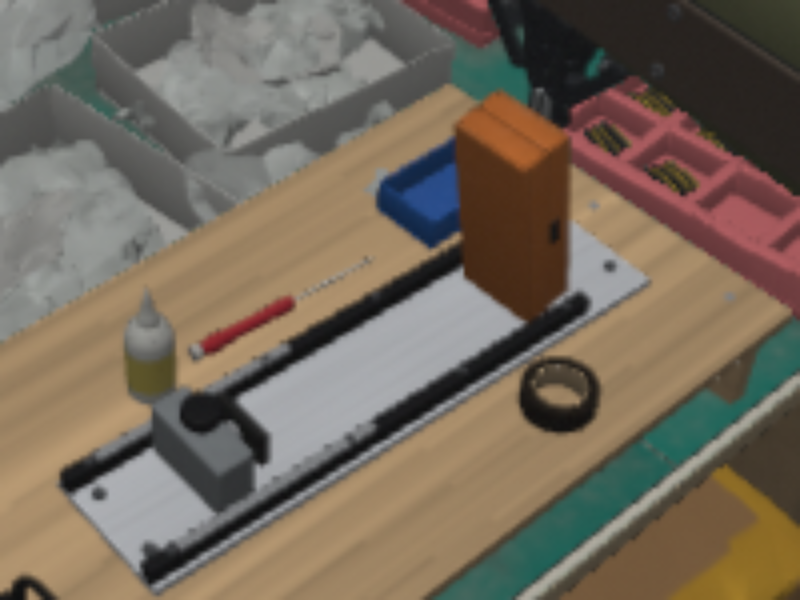

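The case is tilting forward and its lower edge (530,318) has not moved. I'll keep pushing.

```bash
python3 -m jog '[255,-0.15,0,0,0,0,0, 255,-0.15,0,0,0,0,0, 255,-0.15,0,0,0,0,0, 255,-0.1,0,0,0,0,0, 255,0,0,0,0,0,0]'
python3 -m jog '[255,0,0,0,0,0,0, 255,0,0,0,0,0,0, 255,0,0,0,0,0,0, 255,0,0,0,0,0,0, 255,0,0,0,0,0,0]'
python3 -c "from h import *;st();cv2.imwrite('pics/s3.png',cv2.resize(ctrl.capture('scene')['frame'][120:270,250:450],None,fx=4,fy=4))"
```

```text
t: 3.95
tool_pos: [0.4946, -0.1766, 0.3139]
tcp_rot: [[-0.05, -0.999, 0.0], [-0.999, 0.05, 0.0], [-0.0, -0.0, -1.0]]
wrist_force: [-0.2, -0.3, -0.7]
gripper_width: -0.0
grasp_force: 0.0
t: 4.45
tool_pos: [0.4945, -0.1772, 0.3138]
tcp_rot: [[-0.051, -0.999, -0.0], [-0.999, 0.051, 0.0], [-0.0, 0.0, -1.0]]
wrist_force: [-0.1, -0.1, 1.3]
gripper_width: 0.0001
grasp_force: 0.0
t 4.45 chan [ 1.910e-02 -2.000e-04  3.138e-01] F [-0.07  0.13  1.32] tips 0.0726 w 6.236545818035721e-05 
 [[-5.070e-02 -9.987e-01 -1.000e-04]
 [-9.987e-01  5.070e-02  1.000e-04]
 [-1.000e-04  1.000e-04 -1.000e+00]] [ 0.04 -0.16 -0.09 -0.   -1.64 -0.09]
```

View pics/s3.png

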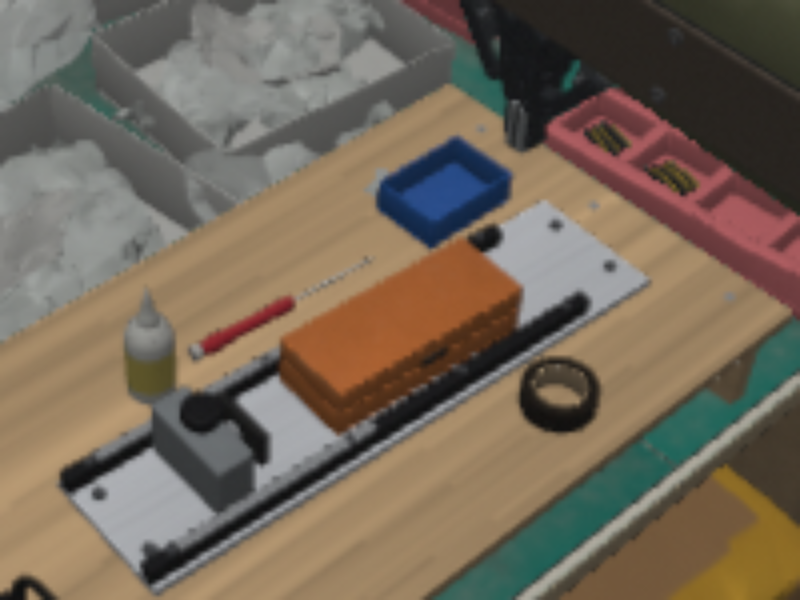

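The case lies flat in the channel, with its top corners at (470,240), (521,290), (280,345) and (336,405). Next I'll work out where its rear end is.

```bash
python3 - <<'E'
from h import *
s=ctrl.capture("scene")
for u,v in[(470,240),(521,290),(280,345),(336,405)]:
    p=ray(s,(250+(u+.5)/4-.5,120+(v+.5)/4-.5),.141)-o;print(np.round([p@X,p@Y],4))
E
```

```text
[ 0.0284 -0.027 ]
[0.0351 0.0312]
[ 0.1986 -0.0307]
[0.2033 0.0328]
```

```bash
python3 -m jog '[255,0.5,0,0,0,0,0, 255,0.5,0,0,0,0,0, 255,0,0,0.7,0,0,0, 255,0,0,0.8,0,0,0, 255,0,0,0.7,0,0,0]'
python3 -m jog '[255,0,0,0.5,0,0,0, 255,0,0,0.3,0,0,0, 255,0,0,0.1,0,0,0, 255,0,0,0,0,0,0]'
python3 -m jog '[255,-0.2,0,0,0,0,0, 255,-0.2,0,0,0,0,0, 255,-0.2,0,0,0,0,0, 255,-0.1,0,0,0,0,0, 255,-0.1,0,0,0,0,0]'
python3 -c "from h import *;st()"
```

```text
t: 5.05
tool_pos: [0.4922, -0.2171, 0.2243]
tcp_rot: [[-0.051, -0.999, -0.0], [-0.999, 0.051, 0.001], [-0.001, 0.0, -1.0]]
wrist_force: [0.2, 0.8, -0.1]
gripper_width: 0.0001
grasp_force: 0.0
t: 5.45
tool_pos: [0.4926, -0.2171, 0.1902]
tcp_rot: [[-0.05, -0.999, 0.0], [-0.999, 0.05, -0.0], [0.0, -0.0, -1.0]]
wrist_force: [0.1, -0.6, 1.0]
gripper_width: 0.0001
grasp_force: 0.0
t: 5.95
tool_pos: [0.4942, -0.1844, 0.1902]
tcp_rot: [[-0.05, -0.999, 0.0], [-0.999, 0.05, 0.0], [-0.0, -0.0, -1.0]]
wrist_force: [-0.2, 0.2, 0.0]
gripper_width: -0.0002
grasp_force: 0.0
t 5.95 chan [ 0.0119 -0.0003  0.1902] F [0.23 0.19 0.03] tips 0.0726 w -0.00018191877963346541 
 [[-4.980e-02 -9.988e-01  5.000e-04]
 [-9.988e-01  4.980e-02  1.000e-04]
 [-1.000e-04 -5.000e-04 -1.000e+00]] [ 0.02 -0.14 -0.29 -0.   -1.41 -0.07]
```

```bash
python3 -m jog '[255,-0.15,0,0,0,0,0, 255,-0.15,0,0,0,0,0, 255,-0.15,0,0,0,0,0, 255,-0.15,0,0,0,0,0, 255,-0.15,0,0,0,0,0]' | grep -E "pos|force"
python3 -m jog '[255,-0.1,0,0,0,0,0, 255,-0.1,0,0,0,0,0, 255,-0.1,0,0,0,0,0, 255,-0.1,0,0,0,0,0]'| grep -E "pos|force"
python3 -c "from h import *;st()"
```

```text
tool_pos: [0.4956, -0.1548, 0.1899]
wrist_force: [-0.2, -1.0, 0.6]
grasp_force: 0.8
tool_pos: [0.4964, -0.1389, 0.1899]
wrist_force: [0.6, -1.4, -1.0]
grasp_force: 0.8
t 6.85 chan [ 0.0575 -0.0003  0.1899] F [-1.35 -0.67 -1.  ] tips 0.0726 w 8.783097659144664e-05 
 [[-5.060e-02 -9.987e-01 -1.000e-04]
 [-9.987e-01  5.060e-02  0.000e+00]
 [-0.000e+00  1.000e-04 -1.000e+00]] [ 0.12 -0.17 -0.32 -0.   -1.42 -0.17]
```

Sliding takes about 1 N. I'll slow down near the pad.

```bash
python3 -m jog '[255,-0.05,0,0,0,0,0, 255,-0.05,0,0,0,0,0, 255,-0.05,0,0,0,0,0, 255,-0.05,0,0,0,0,0]' | grep -E "pos|force"
python3 -m jog '[255,-0.04,0,0,0,0,0, 255,-0.04,0,0,0,0,0]'| grep -E "pos|force"
python3 -c "from h import *;st();cv2.imwrite('pics/s4.png',cv2.resize(ctrl.capture('scene')['frame'][120:270,250:450],None,fx=4,fy=4))"
```

```text
tool_pos: [0.4968, -0.1311, 0.1899]
wrist_force: [-0.5, -0.7, -0.8]
grasp_force: 0.8
tool_pos: [0.497, -0.1278, 0.1899]
wrist_force: [0.3, -1.2, 0.3]
grasp_force: 0.8
t 7.45 chan [ 0.0685 -0.0004  0.1899] F [-1.17 -0.32  0.25] tips 0.0726 w 9.79300632615027e-05 
 [[-5.050e-02 -9.987e-01 -1.000e-04]
 [-9.987e-01  5.050e-02  0.000e+00]
 [-0.000e+00  1.000e-04 -1.000e+00]] [ 0.14 -0.18 -0.33 -0.   -1.42 -0.19]
```

View pics/s4.png

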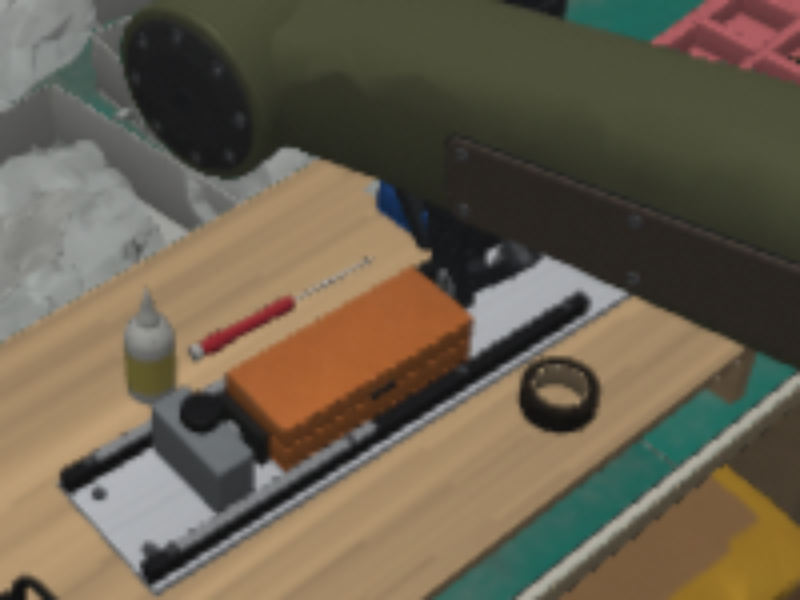

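The case is flat and nearly at the pad, its front end around (270,440). I'll advance in 1 mm rows until I feel contact.

```bash
python3 -m jog '[255,-0.025,0,0,0,0,0, 255,-0.025,0,0,0,0,0, 255,-0.025,0,0,0,0,0]' | grep -E "pos|force"
python3 -m jog '[255,-0.025,0,0,0,0,0, 255,-0.025,0,0,0,0,0]'| grep -E "pos|force"
```

```text
tool_pos: [0.4971, -0.1249, 0.1899]
wrist_force: [-0.1, -1.1, 0.7]
grasp_force: 0.9
tool_pos: [0.4972, -0.1229, 0.1899]
wrist_force: [-0.6, -2.5, 0.0]
grasp_force: 0.9
```

```bash
python3 -m jog '[255,-0.025,0,0,0,0,0, 255,0,0,0,0,0,0]' | grep -E "pos|wrist"
python3 -m jog '[255,-0.025,0,0,0,0,0, 255,0,0,0,0,0,0]'| grep -E "pos|wrist"
```

```text
tool_pos: [0.4973, -0.1218, 0.1899]
wrist_force: [-0.7, -1.0, 0.6]
tool_pos: [0.4973, -0.1209, 0.1899]
wrist_force: [-0.7, -1.4, 1.5]
```

```bash
python3 -m jog '[255,-0.025,0,0,0,0,0, 255,-0.025,0,0,0,0,0]' | grep -E "pos|wrist"
python3 -m jog '[255,-0.025,0,0,0,0,0]'| grep -E "pos|wrist"
python3 -m jog '[255,-0.025,0,0,0,0,0]'| grep -E "pos|wrist"
```

```text
tool_pos: [0.4973, -0.1194, 0.1899]
wrist_force: [-0.6, -5.5, -0.2]
tool_pos: [0.4973, -0.1187, 0.1899]
wrist_force: [-0.8, -7.7, 0.2]
tool_pos: [0.4973, -0.118, 0.19]
wrist_force: [-0.1, -9.1, -0.1]
```

```bash
python3 -m jog '[255,-0.015,0,0,0,0,0]' | grep -E "pos|wrist"
python3 -m jog '[255,0,0,0,0,0,0]'| grep -E "pos|wrist"
python3 -m jog '[255,0,0,0,0,0,0]'| grep -E "pos|wrist"
```

```text
tool_pos: [0.4973, -0.1176, 0.1902]
wrist_force: [0.4, -8.7, -0.4]
tool_pos: [0.4973, -0.1177, 0.1902]
wrist_force: [1.0, -9.2, -0.7]
tool_pos: [0.4973, -0.1178, 0.1902]
wrist_force: [-0.2, -9.9, -0.1]
```

```bash
python3 -m jog '[255,-0.015,0,0,0,0,0,255,0,0,0,0,0,0]' | grep -E "pos|wrist"
for i in 1 2 3; do python3 -m jog '[255,0,0,0,0,0,0,255,0,0,0,0,0,0,255,0,0,0,0,0,0,255,0,0,0,0,0,0]'| grep -E "pos|wrist"; done
```

```text
tool_pos: [0.4973, -0.1174, 0.1902]
wrist_force: [-0.6, -10.2, -0.7]
tool_pos: [0.4973, -0.1174, 0.1902]
wrist_force: [-0.1, -9.8, -0.4]
tool_pos: [0.4973, -0.1174, 0.1902]
wrist_force: [0.1, -10.9, 0.5]
tool_pos: [0.4973, -0.1174, 0.1902]
wrist_force: [1.0, -10.0, -0.0]
```

```bash
python3 -m jog '[255,0.015,0,0,0,0,0,255,0.02,0,0,0,0,0,255,0.02,0,0,0,0,0,255,0.02,0,0,0,0,0,255,0.02,0,0,0,0,0]' | grep -E "pos|wrist"
python3 -m jog '[255,0.02,0,0,0,0,0,255,0.02,0,0,0,0,0,255,0.05,0,0,0,0,0,255,0.1,0,0,0,0,0,255,0.2,0,0,0,0,0]' | grep -E "pos|wrist"
python3 -m jog '[255,0.4,0,0,0,0,0,255,0.3,0,0,0,0,0,255,0,0,-0.6,0,0,0,255,0,0,-0.9,0,0,0,255,0,0,-0.9,0,0,0]' | grep -E "pos|wrist"
python3 -m jog '[255,0.8,0,0,0,0,0,255,0.8,0,0,0,0,0,255,0.8,0,0,0,0,0,255,0.8,0,0,0,0,0,255,0,0,0,0,0,0]' | grep -E "pos|wrist"
python3 - <<'E'
from h import *
s=ctrl.capture('scene')['frame'][120:270,250:450];t=ctrl.capture('top')['frame'][170:290,240:440]
cv2.imwrite('pics/e.png',cv2.resize(t,None,fx=4,fy=4));cv2.imwrite('pics/s5.png',cv2.resize(s,None,fx=4,fy=4));st()
E
```

```text
tool_pos: [0.4973, -0.1198, 0.1899]
wrist_force: [-1.2, -1.6, 0.4]
tool_pos: [0.4967, -0.1351, 0.1898]
wrist_force: [-0.8, 0.8, 0.7]
tool_pos: [0.4948, -0.1638, 0.2866]
wrist_force: [-0.0, -0.2, 0.8]
tool_pos: [0.4879, -0.2942, 0.2851]
wrist_force: [-0.0, 0.3, 0.2]
t 12.6 chan [-0.0957  0.0003  0.2854] F [0.23 0.34 0.5 ] tips 0.0726 w -6.936834261114296e-06 
 [[-5.240e-02 -9.986e-01 -8.000e-04]
 [-9.986e-01  5.240e-02  5.000e-04]
 [-4.000e-04  8.000e-04 -1.000e+00]] [-0.19 -0.04 -0.03 -0.   -1.58  0.13]
```

View pics/s5.png

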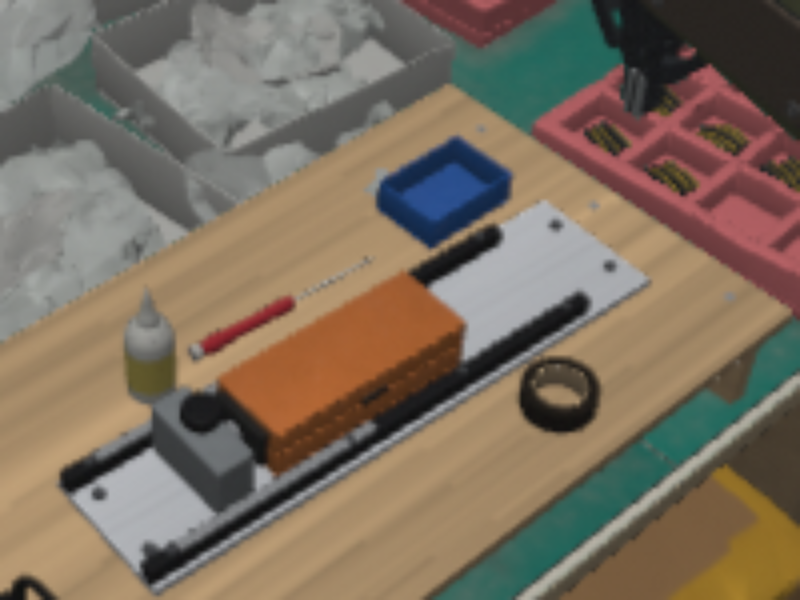

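View pics/e.png

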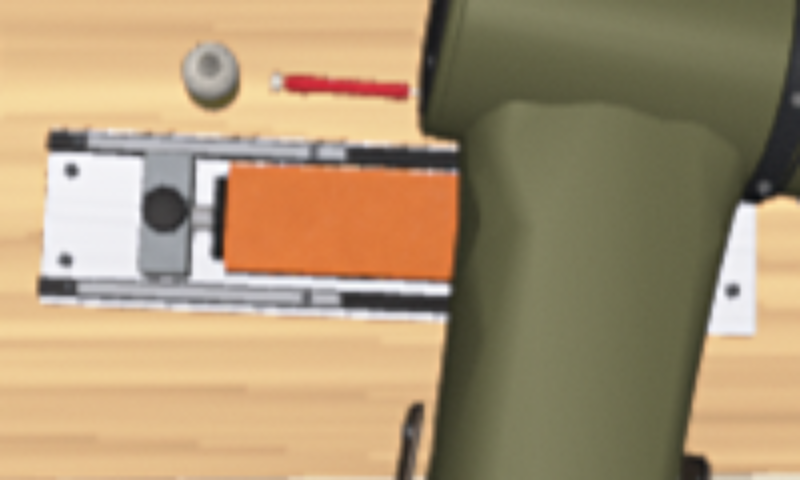

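The case lies flat with its front edge (228,220 in the top crop) against the pad. The bystanders in these views (bottle, screwdriver, bin, small tape roll) look unmoved, and the arm is clear, so I'm handing in.

```bash
python3 -c "from workcell import ctrl;print(ctrl.close_job())"
```

```text
the job is handed in; nothing more can be done
None
```

I tipped the case over, slid it up to the pad, pressed it there at about 10 N for over a second and handed the job in; it lies flat against the pad with the arm clear, the highest force I read was about 11 N, and I saw no bystander moved, though the closing pictures did not cover the left end of the board.

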